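# Refit the bracket of the dish-cloth stand and lay its rail

### The job

Refit the loose bracket to the dish-cloth stand: hook its two claws into the empty upright in the same two slots, counted from the top, as the bracket on the other upright, and press it down until it locks. Then lay the rail gently across the two brackets so that it rests in both of their cradles, and leave everything else where it is.

Things in the scene. Friction and masses are not known exactly. Their poses are not given: they have to be found in the camera images.
- rack: Dish-cloth stand, fixed: foot plate 110 x 210 x 8 mm, two slotted steel uprights 24 mm wide, 18 deep, 230 tall, at y = +70 and -70 mm, joined by crossbars. Origin on the table midway between the uprights, in the plane of their front faces; z up, -x points out of the front, where the brackets stick out. The upright at y = +70 mm carries the fitted bracket, in the two top slots; the other is empty.
- empty_slot (a point): Middle of the bottom edge of the second slot from the top of the empty upright, in its front face, 150 mm above the table; the lower claw belongs here, the upper one in the slot above. Axes as the stand's. Each upright has five slots through its 4 mm front wall: 10 mm wide, 27 mm high, 40 mm apart, bottom edges 30, 70, 110, 150 and 190 mm above the table.
- fitted_slot (a point): The same point on the other upright, where the fitted bracket's lower claw hangs. Axes as the stand's.
- lock_strip (a joint): Spring strip behind the slots of the empty upright, with a rounded catch at each slot's bottom edge; value = how far it is pushed back, 0 at rest, at most 0.006 m. Pressing the bracket down pushes it back 0.003 m, then it snaps to 0 over the toes. This takes 5 to 15 N beyond the bracket's weight; pressing far out on the free arm makes the claws bind: press on the heel.
- bracket_mid (a point): Centre of the loose bracket's arm, 16 mm above its straight lower edge, on which it stands. Same as the fitted one: stainless, 0.3 kg. x points along the arm to the heel and claws, z up. Arm: tube 16 mm wide (y), 32 high, 150 long, from x = -75 to the heel's back face at x = +75 mm. Heel: 16 mm wide, 68 mm high above the lower edge, flat top from x = +55 to +75, sloping to the arm at x = +32 mm.
- bracket_heel (a point): Lower rear edge of the bracket's heel, axes as bracket_mid. Two 5 mm thick claws stick out 11 mm from the back face (+x): necks 9 mm high with undersides 14 and 54 mm above this point, toes hanging 12 mm below the necks. They pass the slots with the bracket 12 to 18 mm above home. Home: back flat on the upright, necks on the slots' edges, this point 14 mm below empty_slot.
- bracket_cradle (a point): Bottom of the loose bracket's rail cradle, on top of the arm, 130 mm in front of the heel's back face and 32 mm above the lower edge: two prongs 22 mm high, 20 mm apart at the bottom and 32 mm at the top, open along the bracket's y. The fitted bracket has the same.
- rail_seat (a point): Point of the stand midway between the two cradles where the middle of the rail's axis belongs: 130 mm out from the front faces, 177 mm above the table. Axes as the stand's.
- rail_mid (a point): Centre of the rail, a loose steel tube of 18 mm diameter, 0.25 kg, 200 mm long over its two square black end caps (28 x 28 mm, 14 mm long), lying on the caps with its axis 14 mm above the table. y runs along the rail. In the cradles the end caps hang outside the brackets, with 8 mm of play to each side.
- jar_mid (a point): Closed jam jar, 72 mm wide, 115 mm tall, bystander; point 55 mm above its foot.
- bowl_mid (a point): Empty white bowl, 130 mm wide, 50 mm tall, bystander; point 25 mm above its foot.
- tub_mid (a point): White margarine tub with lid, 118 x 168 x 74 mm, between the robot and the stand, bystander; point 37 mm above its foot.
There are look-alikes about, which are no part of the job. There is more than one size of the part that bears bracket_mid; the job needs the smaller. Of the things shaped like the part that bears rail_mid, the bare steel one is meant.

How it is judged (in metres and radians):
On the way:
1. the bracket is hooked in the right slots of the empty upright and locked home (z of bracket_heel in the frame of rack between 0.131 and 0.14 m and x of bracket_heel in the frame of rack between -0.005 and 0.005 m and y of bracket_heel in the frame of rack between -0.078 and -0.062 m and angle between the x axis of bracket_mid and the x axis of rack, either way round below 0.1 rad and value of joint lock_strip below 0.001 m), for 0.2 s.
At the end, for the whole second after the job is handed in: Bracket home in the two top slots of the empty upright: heel back within 5 mm of its face, at most 4 mm above home, straight to 0.1 rad, spring strip snapped back (1 mm); rail still, in both cradles: its middle within 8 mm front to back, 13 mm sideways, 9 mm in height, along the stand to 0.08 rad (all of step 1 and x of rail_mid in the frame of rack between -0.138 and -0.122 m and y of rail_mid in the frame of rack between -0.013 and 0.013 m and z of rail_mid in the frame of rack between 0.168 and 0.183 m and angle between the y axis of rail_mid and the y axis of rack, either way round below 0.08 rad and linear speed of each of rail, bracket below 0.02 m/s); the robot touches nothing.
It fails at once if the jar, bowl or tub was moved by more than 30 mm (distance of any of jar_mid, bowl_mid, tub_mid from where it was at the start of the episode above 0.03 m).
It fails at once if the rail was dropped or thrown into the cradles (faster than 0.5 m/s within 50 mm of its seat) (distance between rail_mid and rail_seat below 0.05 m and linear speed of rail above 0.5 m/s).
It also fails if it takes over 64 s, if anything falls off the work surface, if the arm or the gripper's body presses on something with over 40 N, if the wrist force passes 120 N, or if a joint passes its speed limit or range.

### The arm

A 6-joint arm with a two-finger parallel gripper is mounted at the origin on the work surface. World frame = base frame: x ahead of the robot, y to its left, z up, the work surface at z = 0. Lengths are in mm, angles in rad, forces in N, time in s.
With the tool pointing down it reaches from about 350 to 875 mm from the base axis. Payload 4.2 kg.
Tool frame: the origin (TCP) lies midway between the tips of the shut fingers; the grasp point (between the pads) lies 19 mm behind it (manip.grip_depth is the distance from the TCP to the grasp point, in mm); z points along the fingers, y is the line along which they close (so a half turn about z gives the same grasp; the last joint's range is limited). The gripper opens to 85 mm and grips with 20 to 120 N. Pads are 22 mm wide; open, the fingers measure 114 mm over their backs; the gripper's body (76 mm by 85 mm) begins 54 mm behind the grasp point. The pads swing forward as they close: fully open they stand 13 mm farther back than shut.
Start: joints at [-1.057, 0.385, 0.008, 0, -1.194, -0.259], TCP at [157.549, -604.795, 231.312] pointing down, gripper open.
Joint ranges: [-3.14, 3.14], [-1.21, 2.06], [-1.07, 1.41], [-3.16, 2.05], [-2.99, -0.16], [-3.1, 3.1]. Speed limits (rad/s): [2.79, 2.79, 3.14, 3.14, 3.14, 3.14].

### API

Orientations are given as a unit quaternion [x, y, z, w].
In Python, from bench import manip, viewer gives the robot as it stands. Calls block until the motion is done:
- manip.move_ptp(position, orientation): joint-space move of the TCP to a pose.
- manip.servo_line(position, attitude=None, v=150): straight line of the TCP; attitude=None keeps the orientation; v is the mean speed in mm/s.
- manip.goto_joints(angles): joint-space move.
- manip.move_gripper(opening, grasp_force=None): finger opening in mm; grasp_force is the grip in N (None keeps the last); returns when the fingers have stopped.
- manip.dwell(seconds).
- manip.solve_ik(position, orientation): joint angles nearest the present ones, or None.
- manip.sense(): the state.
- viewer.grab_frame(name): name is "scene" or "side" or "wrist"; returns the picture (384x512x3 uint8, blue, green, red); there is no depth.
- viewer.calibration(name): a dict with "fx", "fy", "cx", "cy" (pixels), "dist_coeffs" ([k1, k2, p1, p2, k3] as OpenCV has them; the pictures are not rectified), "extrinsics" (4x4, takes a point from camera to world coordinates); the wrist camera has in their place "mount" (4x4, takes a point from camera to tool coordinates, whose origin is the TCP and whose axes are the flange's). Camera axes: x right, y down, z forward; pixel columns grow to the right and rows downward; lengths in mm; the calibration is good to about 2 mm. A picture is of the moment at which its call begins: read the wrist's pose just before it. calibration takes no time and is no camera call.
A pose or a line that the arm cannot do raises manip.MotionError and nothing moves.
- manip.finish_job(): hands the job in; it is judged then, once.
Trained networks look in the newest picture that a camera, given by its name, has taken for a name from the list of things; names that differ only in an ending like _2 or _b are one class to them, and where a whole thing is asked for, a point or a joint stands for the part that bears it (a point fixed in the world has none). Each returns a list of dicts, best first, with "p" (0 to 1); they miss things now and then, are a little off and sometimes report something else, mostly with a low value. They report only what shows in the picture. A call takes as long as a camera call. They do not tell look-alikes from the thing itself.
- viewer.regions_of(camera, name): "pixels" (384x512 bool, what is visible of it) and "at" ([column, row] in pixels, amid what is visible of it).
- viewer.mark_of(camera, name): "at" ([column, row] in pixels: a listed point, or the origin of a listed thing).
The state is a dict: "time": time; "joint_pos": joint angles; "joint_velocities": joint speeds; "joint_torque": joint torques, N m; "tool_pos": TCP position; "eef_rot": TCP orientation; "wrist_force": force on the tool from outside, world axes, zero at the start; "moment": the same for the moment, N m; "grip_width": finger opening in mm; "finger_force": force on a finger pad.
Only numpy, scipy, OpenCV 4.12 (cv2) and the standard library are available. Lean on these libraries where they do the work, as an engineer would, in place of code of your own. Each camera call takes 0.05 s, during which the arm holds its last target. There are 200 camera calls.

## Working session

There is one attempt and no reset: what is moved stays moved. The work goes in short steps, each a Python script; the robot and the scene stay as the last script left them, time stands still between calls to the robot, and variables do not carry over. Pictures are saved under pics/ and viewed, at most 10 in all, crops included, and the job is handed in when it is done.

```bash
ls; mkdir -p pics
python3 - <<'E'
from bench import manip, viewer
import cv2,numpy as np
a=viewer.grab_frame("scene");b=viewer.grab_frame("side")
cv2.imwrite("pics/a.png",a);cv2.imwrite("pics/b.png",b)
for c in("scene","side"):
    print(c,viewer.calibration(c))
    for n in("rack","empty_slot","fitted_slot","bracket_mid","bracket_heel","bracket_cradle","rail_mid","rail_seat","jar_mid","bowl_mid","tub_mid"):
        print(n,[(np.round(d["at"],1).tolist(),round(d["p"],2)) for d in viewer.mark_of(c,n)])
print(viewer.calibration("wrist"));print(manip.sense())
E
```

```text
pics
scene {'fx': 362.667346415733, 'fy': 362.667346415733, 'cx': 253.64849603599714, 'cy': 193.5253258815477, 'dist_coeffs': array([0.00651613, 0.        , 0.        , 0.        , 0.        ]), 'extrinsics': array([[ 3.10379330e-01,  6.80070073e-01, -6.64205817e-01,
         1.34441927e+03],
       [ 9.50590345e-01, -2.17239568e-01,  2.21776837e-01,
        -3.86467196e+02],
       [ 6.53200498e-03, -7.00222583e-01, -7.13894717e-01,
         1.03650699e+03],
       [ 0.00000000e+00,  0.00000000e+00,  0.00000000e+00,
         1.00000000e+00]])}
rack [([308.7, 245.2], 0.65)]
empty_slot []
fitted_slot [([330.9, 208.2], 0.92)]
bracket_mid [([188.8, 240.1], 0.78), ([135.0, 242.5], 0.77)]
bracket_heel [([147.1, 224.8], 0.93), ([185.4, 259.5], 0.49)]
bracket_cradle [([125.6, 254.7], 0.61), ([181.9, 223.3], 0.58), ([188.2, 240.7], 0.56)]
rail_mid [([338.7, 178.5], 0.69), ([326.8, 157.6], 0.47)]
rail_seat [([293.3, 185.6], 0.93)]
jar_mid [([393.6, 229.3], 0.73)]
bowl_mid [([212.9, 274.3], 0.76)]
tub_mid [([285.1, 181.1], 0.88), ([340.6, 178.6], 0.69)]
side {'fx': 411.8623355223628, 'fy': 411
[... 1609 characters left out ...]
pos': array([-1.05737624e+00,  3.84722172e-01,  7.88780267e-03, -4.28354588e-05,
       -1.19399607e+00, -2.58603686e-01]), 'joint_velocities': array([-0.00017648,  0.0009251 , -0.002541  , -0.00197208, -0.00222883,
       -0.00014902]), 'joint_torque': array([-3.88987373e-04, -3.92098868e+01,  1.88619769e+01,  4.19049606e+00,
       -1.82344538e-04,  5.28710260e-06]), 'tool_pos': array([ 157.57143866, -604.78116329,  231.28753184]), 'eef_rot': array([-1.27055965e-01,  9.91895549e-01,  2.32978470e-05,  1.20285963e-05]), 'wrist_force': array([-0.30840409,  0.24180728, -0.06423521]), 'moment': array([ 0.05466273,  0.00676696, -0.00798296]), 'finger_force': 0.0, 'grip_width': 85.69502579638277}
```

Run:
```python
import cv2,numpy as np
a=cv2.imread("pics/a.png");b=cv2.imread("pics/b.png")
cv2.imwrite("pics/a2.png",cv2.resize(a[110:330,80:440],(800,489)))
cv2.imwrite("pics/b2.png",cv2.resize(b,(768,576)))
```

```text
(no output)
```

View pics/a2.png

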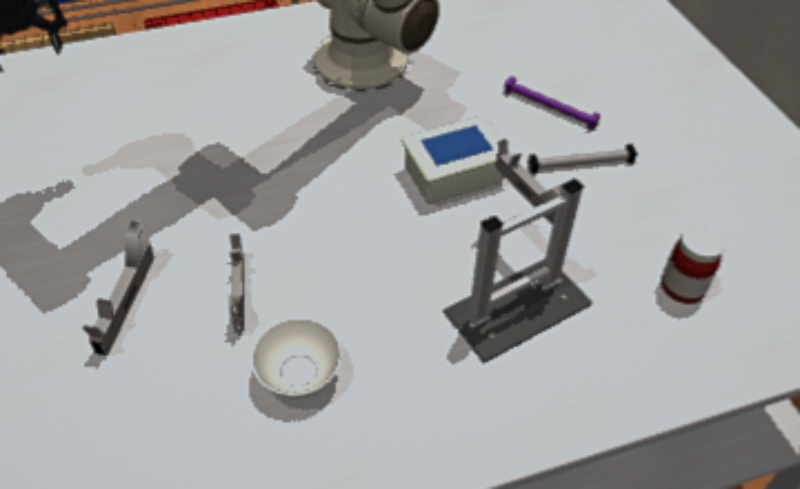

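View pics/b2.png

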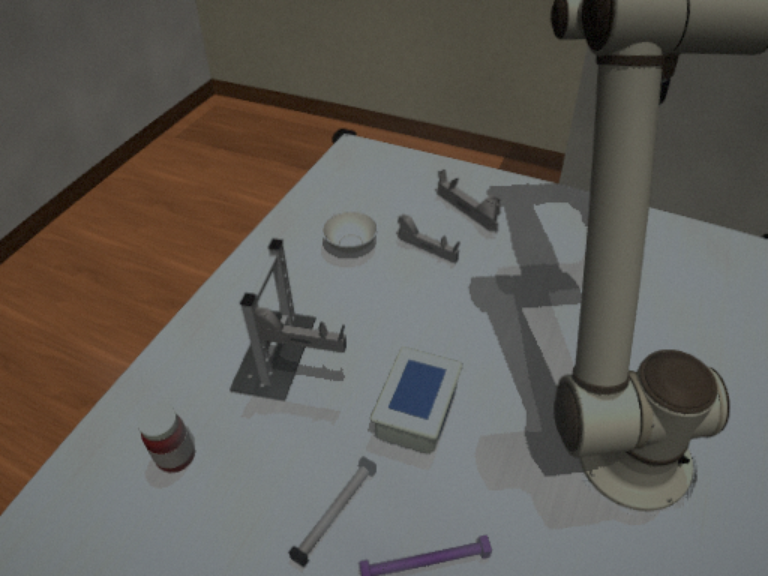

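Scene picture: there are two brackets. The big look-alike is at about (135,242) and the small one at (188,240), with its heel towards the bowl at (185,259). In the side picture they are at (311,136) and (285,161). There are two rails: the purple one at about (328,156) and the bare steel one at (340,180), which is at (223,338) in the side picture. I choose the small bracket and the steel rail.

```bash
cat > h.py <<'E'
from bench import manip, viewer
import cv2,numpy as np
from scipy.spatial.transform import Rotation as R
def cam(c,st=None):
    k=viewer.calibration(c)
    K=np.array([[k["fx"],0,k["cx"]],[0,k["fy"],k["cy"]],[0,0,1.]])
    if c=="wrist":
        T=np.eye(4);T[:3,:3]=R.from_quat(st["eef_rot"]).as_matrix();T[:3,3]=st["tool_pos"];T=T@k["mount"]
    else:T=k["extrinsics"]
    return K,np.array(k["dist_coeffs"]),T
def ray(C,uv):
    K,D,T=C
    p=cv2.undistortPoints(np.array([[uv]],float),K,D)[0,0]
    d=T[:3,:3]@np.array([p[0],p[1],1.]);return T[:3,3],d/np.linalg.norm(d)
def onz(C,uv,z):
    o,d=ray(C,uv);return o+d*(z-o[2])/d[2]
def tri(obs):
    A=np.zeros((3,3));b=np.zeros(3)
    for C,uv in obs:
        o,d=ray(C,uv);P=np.eye(3)-np.outer(d,d);A+=P;b+=P@o
    x=np.linalg.solve(A,b)
    e=[np.linalg.norm((np.eye(3)-np.outer(d,d))@(x-o)) for o,d in (ray(C,uv) for C,uv in obs)]
    return x,max(e)
def proj(C,P):
    K,D,T=C;Ti=np.linalg.inv(T)
    return cv2.projectPoints(np.atleast_2d(P).astype(float),cv2.Rodrigues(Ti[:3,:3])[0],Ti[:3,3],K,D)[0][:,0]
def down(th): # tool pointing down; tool x at world angle th, y at th-90deg
    c,s=np.cos(th),np.sin(th)
    return R.from_matrix(np.array([[c,s,0],[s,-c,0],[0,0,-1.]])).as_quat()
def marks(c,n): return [(np.round(d["at"],1).tolist(),round(d["p"],2)) for d in viewer.mark_of(c,n)]
E
python3 - <<'E'
from h import *
np.set_printoptions(precision=1,suppress=True)
S=cam("scene");D=cam("side")
print("fs",tri([(S,(330.9,208.2)),(D,(174.7,220.8))]), onz(D,(174.7,220.8),150),onz(S,(330.9,208.2),150))
print("es",onz(D,(192,183.2),150))
print("rack",tri([(S,(308.7,245.2)),(D,(187.6,233.9))]))
print("seat",onz(S,(293.3,185.6),177))
print("bm",tri([(S,(188.8,240.1)),(D,(284.6,160.8))]),onz(S,(188.8,240.1),16),onz(D,(284.6,160.8),16))
print("bh",tri([(S,(185.4,259.5)),(D,(265.5,158.3))]),onz(D,(265.5,158.3),0),onz(S,(185.4,259.5),0))
print("bc",tri([(S,(181.9,223.3)),(D,(300,164.5))]),onz(D,(300,164.5),32))
print("rail",tri([(S,(338.7,178.5)),(D,(223.4,338.3))]),onz(D,(223.4,338.3),14))
for n,d,h in(("jar",(112.3,290.3),55),("bowl",(231.9,159),25)):print(n,onz(D,d,h))
print("tub",onz(S,(285.1,181.1),37))
for p in((245.8,311),(199,370)):print("railend",onz(D,p,14))
for p in((534/800*360+80,163*.45+110),(631*.45+80,154*.45+110)):print("railendS",onz(S,p,18))
print(R.from_quat(manip.sense()["eef_rot"]).as_matrix())
E
```

```text
fs (array([659.4, 109.9, 149. ]), np.float64(1.8846276909891864)) [657.6 109.1 150. ] [661.6 110.6 150. ]
es [688.1 -30.9 150. ]
rack (array([683.7,  38.6,   4.8]), np.float64(0.4272094312002312))
seat [549.9  20.5 177. ]
bm (array([ 538.7, -360.4,   19.4]), np.float64(6.813534531697786)) [ 542.7 -356.1   16. ] [ 537.1 -372.    16. ]
bh (array([ 609.7, -380.1,   -1.1]), np.float64(3.205455313669097)) [ 610.5 -375.3    0. ] [ 607.5 -382.2    0. ]
bc (array([ 475.4, -363.6,   30. ]), np.float64(3.388192003027538)) [ 476.1 -357.3   32. ]
rail (array([428. , 290.2,  21.9]), np.float64(4.698471168409228)) [433.2 290.8  14. ]
jar [738.2 310.9  55. ]
bowl [ 704.  -298.6   25. ]
tub [386.6  65.4  37. ]
railend [415.4 202.   14. ]
railend [448.4 384.4  14. ]
railendS [424.1 205.1  18. ]
railendS [456.8 386.2  18. ]
[[-1.  -0.3  0. ]
 [-0.3  1.   0. ]
 [-0.   0.  -1. ]]
```

```bash
cat > look.py <<'E'
from h import *
import pickle
np.set_printoptions(precision=1,suppress=True)
out=[]
def look(tag,names):
    st=manip.sense();im=viewer.grab_frame("wrist");cv2.imwrite(f"pics/{tag}.png",im)
    d={n:marks("wrist",n) for n in names};print(tag,st["time"],d,flush=True)
    out.append((tag,st,d))
B=["bracket_mid","bracket_heel","bracket_cradle"]
manip.move_ptp([505,-370,230],down(np.pi-.12));look("w1",B)
manip.move_ptp([535,-340,230],down(np.pi-.12));look("w2",B)
RK=R.from_euler("z",.2).as_matrix()
def tilt(t):
    c,s=np.cos(t),np.sin(t)
    return R.from_matrix(RK@np.array([[-c,0,s],[0,1,0],[-s,0,-c]])).as_quat()
for i,(x,y,z) in enumerate([(-140,-70,270),(-150,-10,265)]):
    manip.move_ptp(np.array([674,39,0])+RK@[x,y,z],tilt(.6))
    look(f"r{i}",["empty_slot","fitted_slot","bracket_heel","bracket_cradle","rail_seat"])
pickle.dump(out,open("out.pkl","wb"))
E
python3 look.py; python3 -c "
import cv2,numpy as np
cv2.imwrite('pics/m.png',np.hstack([cv2.imread('pics/w1.png')[60:360,100:420],cv2.imread('pics/r0.png')[60:360]]))"
```

```text
w1 2.75 {'bracket_mid': [([267.8, 185.7], 0.83), ([111.9, 179.1], 0.66)], 'bracket_heel': [([139.2, 93.9], 0.81), ([265.0, 241.8], 0.56)], 'bracket_cradle': [([88.5, 240.1], 0.7), ([272.8, 136.8], 0.58)]}
w2 3.2417 {'bracket_mid': [([76.6, 155.3], 0.83), ([235.9, 162.8], 0.58)], 'bracket_heel': [([106.7, 68.8], 0.94), ([235.6, 220.5], 0.7)], 'bracket_cradle': [([52.4, 217.6], 0.78), ([238.1, 107.1], 0.69)]}
r0 4.5333 {'empty_slot': [([260.5, 220.2], 0.58)], 'fitted_slot': [([394.0, 217.2], 0.83), ([259.9, 222.9], 0.44)], 'bracket_heel': [], 'bracket_cradle': [([476.7, 208.7], 0.51)], 'rail_seat': [([362.9, 143.2], 0.79)]}
r1 5.275 {'empty_slot': [([204.0, 230.2], 0.76)], 'fitted_slot': [([335.1, 224.9], 0.97)], 'bracket_heel': [], 'bracket_cradle': [], 'rail_seat': [([271.1, 158.8], 0.71)]}
```

View pics/w1.png

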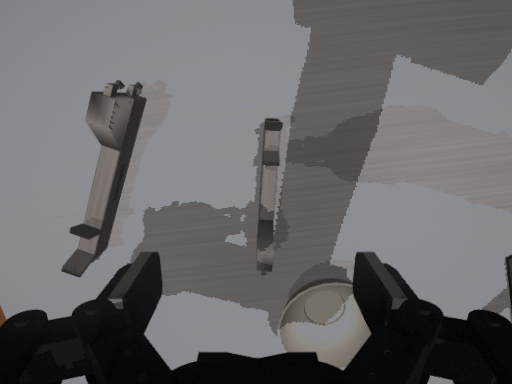

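View pics/r0.png

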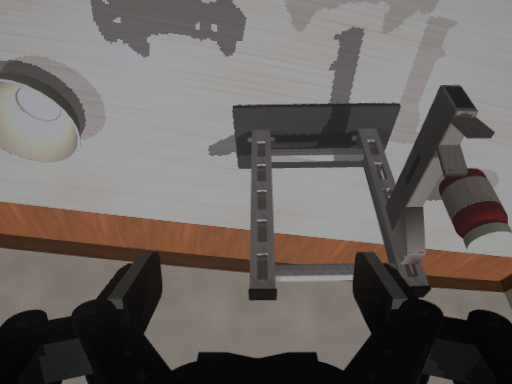

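```bash
cat > fit.py <<'E'
from h import *
import pickle
from scipy.optimize import least_squares
np.set_printoptions(precision=2,suppress=True)
out={t:(cam("wrist",st),d) for t,st,d in pickle.load(open("out.pkl","rb"))}
S=cam("scene");D=cam("side");r0=out["r0"][0];r1=out["r1"][0];w1=out["w1"][0];w2=out["w2"][0]
def T(p,q): 
    c,s=np.cos(p[2]),np.sin(p[2]);q=np.array(q,float);return np.array([p[0]+c*q[0]-s*q[1],p[1]+s*q[0]+c*q[1],q[2]])
def fit(obs,p0):
    f=lambda p:np.concatenate([(proj(C,T(p,q))[0]-uv)*w for C,q,uv,w in obs])
    r=least_squares(f,p0,loss="soft_l1",f_scale=2);print("pose",r.x[:2],"yaw %.4f"%r.x[2]);print(np.array([(proj(C,T(r.x,q))[0]-uv) for C,q,uv,w in obs]));return r.x
es=(0,-70,150);fs=(0,70,150);seat=(-130,0,177)
rk=fit([(S,fs,(330.9,208.2),1),(D,fs,(174.7,220.8),1),(D,es,(192,183.2),1),(r0,es,(260.5,220.2),1),(r0,fs,(394,217.2),1),(r1,es,(204,230.2),1),(r1,fs,(335.1,224.9),1),(r0,seat,(362.9,143.2),.3),(r1,seat,(271.1,158.8),.3),(S,seat,(293.3,185.6),.5)],[674,39,.2])
m=(0,0,16);h=(75,0,0);c=(-55,0,32)
bk=fit([(S,m,(188.8,240.1),1),(D,m,(284.6,160.8),1),(D,h,(265.5,158.3),1),(D,c,(300,164.5),1),(w1,m,(267.8,185.7),1),(w1,c,(272.8,136.8),1),(w1,h,(265,241.8),.3),(w2,m,(235.9,162.8),1),(w2,c,(238.1,107.1),1),(w2,h,(235.6,220.5),.3)],[537,-368,-.12])
pickle.dump((rk,bk),open("pose.pkl","wb"))
def draw(im,C,p,segs,col=(0,255,0)):
    for a,b in segs:
        q=proj(C,np.array([T(p,a),T(p,b)]))*4;cv2.line(im,*[tuple(int(round(v)) for v in x) for x in q],col,1)
segs=[]
for z in(30,70,110,150,190):
    k=[(0,-75,z),(0,-65,z),(0,-65,z+27),(0,-75,z+27)];segs+=list(zip(k,k[1:]+k[:1]))
k=[(0,-82,8),(0,-82,230),(0,-58,230),(0,-58,8)];segs+=list(zip(k,k[1:]))
bs=[]
k=[(-75,0,32),(32,0,32),(55,0,68),(75,0,68),(75,0,0)]
for y in(-8,8):
    kk=[(a,y,z) for a,_,z in k];bs+=list(zip(kk,kk[1:]))
tiles=[]
for t,C,p,sg,(x,y) in(("r0",r0,rk,segs,(190,120)),("r1",r1,rk,segs,(130,130)),("w1",w1,bk,bs,(190,110)),("w2",w2,bk,bs,(160,85))):
    im=cv2.resize(cv2.imread(f"pics/{t}.png"),None,fx=4,fy=4,interpolation=cv2.INTER_CUBIC);im=cv2.convertScaleAbs(im,alpha=1.5)
    draw(im,C,p,sg);w=100 if t[0]=="w" else 100
    tiles.append(im[(y)*4:(y+150 if 0 else y+150)*4,(x+25)*4:(x+75)*4] if t[0]=="r" else im[y*4:(y+150)*4,(x+45)*4:(x+95)*4])
cv2.imwrite("pics/ov.png",np.hstack(tiles))
E
python3 fit.py
```

```text
pose [675.65  42.99] yaw 0.2279
[[-0.09 -0.42]
 [-1.14  0.3 ]
 [-2.07  0.96]
 [ 0.22 -1.08]
 [ 0.49 -0.44]
 [-1.   -1.1 ]
 [ 0.29  2.24]
 [-3.98 -0.22]
 [-1.07  0.69]
 [-1.98  0.26]]
pose [ 529.03 -360.65] yaw -0.1776
[[-2.03 -2.66]
 [ 0.97  2.58]
 [ 1.83  0.79]
 [-0.3   1.24]
 [ 0.31 -0.39]
 [-0.65  0.97]
 [-1.35 -1.26]
 [ 0.75 -1.37]
 [-0.11  3.56]
 [-0.69 -0.48]]
```

View pics/ov.png

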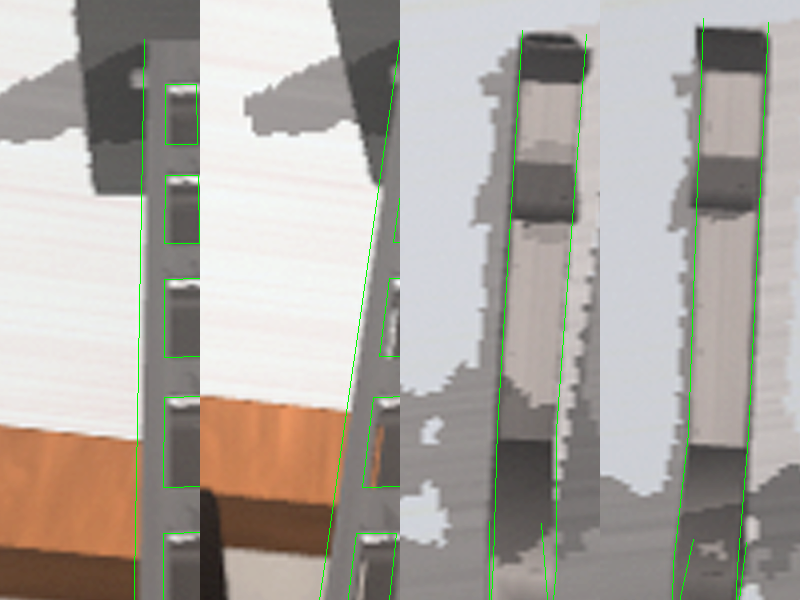

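```bash
cat > edge.py <<'E'
from h import *
import pickle
from scipy.optimize import least_squares
from scipy.ndimage import map_coordinates
from fit import out,T,S,D,r0,r1,rk
G=lambda t:cv2.GaussianBlur(cv2.cvtColor(cv2.imread(f"pics/{t}.png"),cv2.COLOR_BGR2GRAY).astype(float),(0,0),.8)
segs=[((0,s*70+o,25 if s<0 else 60),(0,s*70+o,225 if s<0 else 125)) for s in(-1,1) for o in(-12,12)]
for z in(70,110,150,190):
    k=[(0,-75,z),(0,-65,z),(0,-65,z+27),(0,-75,z+27)];segs+=list(zip(k,k[1:]+k[:1]))
def refine(views,p,W=4):
    for it in range(6):
        rows=[]
        for im,C in views:
            for a,b in segs:
                for f in np.linspace(.08,.92,12):
                    q=np.array(a)*(1-f)+np.array(b)*f
                    u,u2=proj(C,np.array([T(p,q),T(p,q+(np.array(b)-a)*.02)]));d=u2-u;n=np.array([-d[1],d[0]])/np.linalg.norm(d)
                    t=np.arange(-W,W+.01,.25);xy=u[:,None]+n[:,None]*t
                    g=np.abs(np.gradient(map_coordinates(im,[xy[1],xy[0]],order=1)))
                    i=g.argmax()
                    if g[i]>2 and 0<i<len(t)-1: rows.append((C,q,u+n*t[i],n))
        fn=lambda p:[(proj(C,T(p,q))[0]-e)@n for C,q,e,n in rows]
        r=least_squares(fn,p,loss="soft_l1",f_scale=.5);p=r.x;W=max(2,W-.5)
    print(len(rows),"rms",np.median(np.abs(fn(p))),p[:2],p[2]);return p
V={"r0":(G("r0"),r0),"r1":(G("r1"),r1),"b":(G("b"),D)}
for ks in(["r0"],["r1"],["r0","r1"],["b"],["r0","r1","b"]):print(ks,end=" ");P=refine([V[k] for k in ks],rk)
E
python3 edge.py | grep rms
```

```text
['r0'] 160 rms 0.28060914146449395 [677.13  44.06] 0.24072040909580478
['r1'] 172 rms 0.9077303837675317 [687.06  47.17] 0.0869544316274414
['r0', 'r1'] 296 rms 0.4379653434939133 [677.05  43.98] 0.24285281361990316
['b'] 218 rms 0.4860503638982138 [657.39  47.49] 0.32987546044746974
['r0', 'r1', 'b'] 363 rms 0.505725317794915 [675.81  43.86] 0.2197144403831817
```

```bash
cat > e2.py <<'E'
from edge import *
P=np.array([677.1,44.05,.2407])
for ks in(["r0"],["r1"],["r0","r1"],["b"]):print("X",ks,end=" ");p=refine([V[k] for k in ks],P,2.5);print("X es",T(p,(0,-70,150)),"fs",T(p,(0,70,150)))
segs2=segs+[((0,-70-12,230),(0,-70+12,230))]
p=refine([V["r0"],V["r1"]],P,2.5)
tl=[]
for t,x,y in(("r0",212,130),("r1",150,140)):
    im=cv2.convertScaleAbs(cv2.resize(cv2.imread(f"pics/{t}.png"),None,fx=4,fy=4,interpolation=cv2.INTER_CUBIC),alpha=1.5)
    for a,b in segs2:
        q=proj(V[t][1],np.array([T(p,a),T(p,b)]))*4+1.5;cv2.line(im,*[tuple(int(round(v)) for v in k) for k in q],(0,255,0),1)
    tl.append(im[y*4:y*4+600,x*4:x*4+400])
cv2.imwrite("pics/ov2.png",np.hstack(tl))
E
python3 e2.py | grep X
```

```text
X ['r0'] 157 rms 0.2605374161617475 [677.24  44.07] 0.2402401574991849
X es [693.9  -23.92 150.  ] fs [660.59 112.06 150.  ]
X ['r1'] 150 rms 0.37389711874933546 [649.58  31.44] 0.6780656040248855
X es [693.49 -23.07 150.  ] fs [605.67  85.96 150.  ]
X ['r0', 'r1'] 291 rms 0.2571521296637913 [677.14  43.98] 0.24154349906386657
X es [693.88 -23.99 150.  ] fs [660.39 111.95 150.  ]
X ['b'] 218 rms 0.48937249816106565 [658.31  51.97] 0.28162800834423973
X es [677.77 -15.28 150.  ] fs [638.86 119.21 150.  ]
```

View pics/ov2.png

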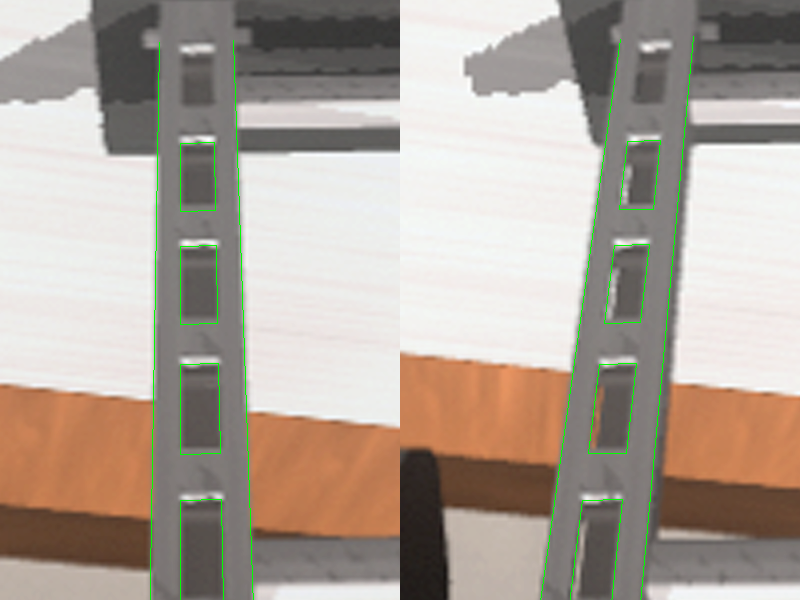

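Overlay: the model outline lies on the slots to within about 1 px, with the empty upright's slots at column ≈262 in r0. Next I pick the small bracket and bring it in front of the slots.

```bash
cat >> h.py <<'E'
RP=np.array([677.14,43.98,.2415]);RM=R.from_euler("z",RP[2]).as_matrix()
def rw(q): return RM@np.array(q,float)+[RP[0],RP[1],0]
def wr(p): return RM.T@(np.array(p)-[RP[0],RP[1],0])
QR=down(np.pi+RP[2])
def say(t=""):
    s=manip.sense();print(t,"t%.1f"%s["time"],"rack",np.round(wr(s["tool_pos"]),1),"F",np.round(RM.T@s["wrist_force"],1),"w%.1f"%s["grip_width"],"ff%.0f"%s["finger_force"],flush=True);return s
E
python3 - <<'E'
from h import *
y=-.178;q=down(np.pi+y);g=np.array([529.0+50*np.cos(y),-360.65+50*np.sin(y),0])
manip.move_gripper(60)
manip.move_ptp(g+[0,0,150],q);manip.servo_line(g+[0,0,31],v=150)
manip.move_gripper(5,100);s=say("grip")
manip.servo_line(g+[0,0,160],v=150);say("lift")
manip.servo_line([500,-320,215],v=250)
manip.move_ptp(rw([-85,-70,205]),QR);say("pre")
im=viewer.grab_frame("wrist");cv2.imwrite("pics/p1.png",im);cv2.imwrite("pics/p1s.png",viewer.grab_frame("side"))
E
python3 -c "
import cv2,numpy as np
a=cv2.imread('pics/p1.png')[90:384,150:380];b=cv2.imread('pics/p1s.png')[120:290,120:300]
cv2.imwrite('pics/p1m.png',np.hstack([cv2.resize(a,(400,512)),cv2.resize(b,(400,512))]))"
```

```text
grip t8.8 rack [-194.6 -378.2   32. ] F [0.9 0.6 4.3] w14.3 ff98
lift t9.8 rack [-195.7 -377.1  158.2] F [-1.  -0.4 -2.9] w14.8 ff97
pre t11.5 rack [-85.4 -70.9 204.5] F [-0.2  0.3 -3.5] w14.5 ff98
```

View pics/p1m.png

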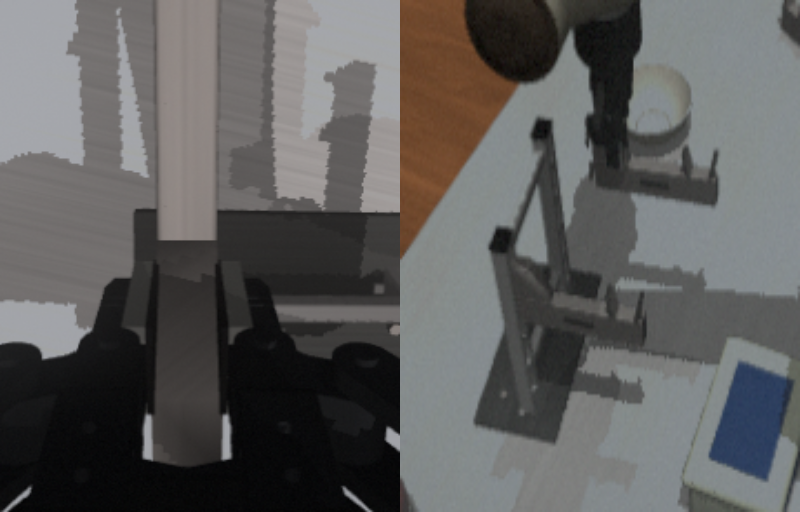

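Run:
```python
from h import *
s=manip.sense();C=cam("wrist",s);p=onz(C,(257.5,228),s["tool_pos"][2])
gx=32-wr(p)[0]+wr(s["tool_pos"])[0]; print("slope pt rel TCP",wr(p)-wr(s["tool_pos"]),"TCP at bracket x",gx)
Z=183.
manip.servo_line(rw([-85,-70,Z]),v=100);manip.servo_line(rw([-44,-70,Z]),v=80);manip.dwell(.2);s=say("near")
# correct steady-state error
off=np.array([-44,-70,Z])-wr(s["tool_pos"]);print(off)
x=-44
while x<-12:
    x+=2;manip.servo_line(rw(np.array([x,-70,Z])+off*[0,1,1]),v=40);s=say(x)
    if abs((RM.T@s["wrist_force"])[0])>8:break
```

```text
slope pt rel TCP [-15.40273517   0.8858463    0.        ] TCP at bracket x 47.40273516563025
near t12.9 rack [-44.4 -70.  183.2] F [-0.3  0.6 -3. ] w14.3 ff98
[ 0.39310216  0.03132453 -0.19314696]
-42 t13.1 rack [-42.  -70.  182.8] F [ 0.6  0.9 -2.6] w14.3 ff98
-40 t13.4 rack [-39.9 -70.  182.7] F [-0.3 -0.2 -3.2] w14.2 ff98
-38 t13.6 rack [-37.9 -69.9 182.7] F [ 0.3  0.  -2.6] w14.5 ff98
-36 t13.9 rack [-35.9 -70.  182.8] F [ 0.5 -0.2 -3. ] w14.2 ff98
-34 t14.1 rack [-33.9 -70.  182.8] F [-0.3  0.  -2.5] w14.4 ff98
-32 t14.4 rack [-31.9 -70.  182.8] F [-0.5  0.  -2.9] w14.4 ff98
-30 t14.6 rack [-30.  -70.  182.8] F [-0.9 -1.1 -2.7] w14.1 ff98
-28 t14.9 rack [-30.  -70.  182.8] F [-5.4  0.9  0. ] w14.5 ff98
-26 t15.1 rack [-30.  -69.9 182.9] F [-9.8  1.1  2.8] w14.3 ff99
```

Run:
```python
from h import *
z=182.8
manip.servo_line(rw([-28.5,-70,z]),v=30);say("x")
while z>150:
    z-=2;manip.servo_line(rw([-28.5,-70,z]),v=40);s=say(round(z,1));f=RM.T@s["wrist_force"]
    if f[2]>40 or abs(f[0])>30 :break
```

```text
x t15.4 rack [-30.  -70.  182.9] F [-6.   0.7 -0. ] w14.4 ff98
180.8 t15.6 rack [-30.  -70.2 180.9] F [-5.7  0.7  0.5] w14.2 ff98
178.8 t15.9 rack [-30.  -70.3 179. ] F [-6.5  0.5  1.2] w14.3 ff98
176.8 t16.1 rack [-30.  -70.5 177.8] F [-7.2  0.4  3.5] w14.1 ff99
174.8 t16.4 rack [-30.  -70.6 176.3] F [-7.3  0.6  4.5] w14.6 ff99
172.8 t16.6 rack [-30.  -70.8 174.3] F [-7.2 -0.4  4.9] w14.1 ff99
170.8 t16.9 rack [-30.  -70.3 170.6] F [-4.4  0.1 -3.2] w14.0 ff98
168.8 t17.1 rack [-29.9 -70.3 168.6] F [-5.7 -0.  -0.6] w14.3 ff98
166.8 t17.4 rack [-30.  -70.5 167.9] F [-8.1  0.2  4.8] w14.6 ff99
164.8 t17.6 rack [-29.9 -70.5 167.8] F [-10.8   2.5   9.9] w14.3 ff100
162.8 t17.9 rack [-29.9 -70.5 167.7] F [-13.6   2.4  15.3] w14.5 ff101
160.8 t18.1 rack [-29.9 -70.6 167.6] F [-15.9   4.6  22.3] w14.0 ff101
158.8 t18.4 rack [-29.9 -70.6 167.5] F [-17.9   6.3  28. ] w14.3 ff102
156.8 t18.6 rack [-29.9 -70.7 167.4] F [-20.7   8.8  32.5] w14.1 ff103
154.8 t18.9 rack [-29.9 -70.7 167.3] F [-23.7   8.2  38.8] w14.4 ff104
152.8 t19.1 rack [-29.9 -70.8 167.1] F [-25.9  10.7  46.1] w13.8 ff105
```

Run:
```python
from h import *
manip.servo_line(rw([-30,-70,168]),v=60);say("relax")
manip.move_gripper(45);say("open")
manip.servo_line(rw([-30,-70,250]),v=200)
manip.servo_line(rw([-120,-60,320]),v=250)
cur=manip.sense()["joint_pos"]
for th in(np.pi/2-.18,-np.pi/2-.18):print(th,manip.solve_ik([430,290,200],down(th)))
for th in(np.pi/2+RP[2],-np.pi/2+RP[2]):print(th,manip.solve_ik(rw([-130,0,200]),down(th)))
cv2.imwrite("pics/s1.png",viewer.grab_frame("side"))
qs=[manip.solve_ik([430,290,200],down(t)) for t in(np.pi/2-.18,-np.pi/2-.18)]
i=min((0,1),key=lambda i:9 if qs[i] is None else abs(qs[i][5]))
print("choose",i);th=(np.pi/2-.18,-np.pi/2-.18)[i]
manip.move_ptp([430,290,200],down(th));manip.dwell(.1)
s=say("rail view");im=viewer.grab_frame("wrist");cv2.imwrite("pics/rl.png",im)
C=cam("wrist",s)
for r in viewer.regions_of("wrist","rail_mid"):
    m=r["pixels"];n=np.argwhere(m)[:,::-1]
    P=np.array([onz(C,u,14)[:2] for u in n[::3].astype(float)])
    box=cv2.minAreaRect(P.astype(np.float32))
    print(r["p"],r["at"],len(n),box,im[m].mean(0).round())
print(marks("wrist","rail_mid"),[onz(C,a,14) for a,_ in marks("wrist","rail_mid")])
a=im;b=cv2.imread("pics/s1.png")[130:290,140:330]
cv2.imwrite("pics/s1m.png",np.hstack([cv2.resize(a,(400,400)),cv2.resize(b,(400,400),interpolation=cv2.INTER_CUBIC)]))
```

```text
relax t19.5 rack [-30.  -70.1 167.9] F [-4.6  1.5  2.7] w14.7 ff100
open t19.9 rack [-29.4 -70.  167.9] F [-0.   0.2 -0.7] w45.0 ff0
1.3907963267948966 [ 0.90655204  0.23083596 -0.29801678  0.         -1.04194359  2.05504061]
-1.7507963267948965 [ 0.90655204  0.23083596 -0.29801678  0.         -1.04194359 -1.08655204]
1.8122963267948966 [ 0.31760295  0.28489403 -0.22270766  0.         -1.06319464  3.0654897 ]
-1.3292963267948965 [ 0.31760295  0.28489403 -0.22270766  0.         -1.06319464 -0.07610295]
choose 1
rail view t22.7 rack [-180.5  297.3  200.3] F [-0.1  0.2  0.2] w44.7 ff0
0.75 [424.5, 154.8] 4183 ((266.854248046875, 311.7437744140625), (207.07203674316406, 38.430015563964844), 35.76017379760742) [85. 45. 72.]
0.58 [256.1, 168.4] 3923 ((434.3501892089844, 298.84979248046875), (207.56900024414062, 29.916988372802734), 81.35040283203125) [67. 68. 71.]
[([257.6, 175.6], 0.67), ([410.8, 161.6], 0.64)] [array([430.74579228, 295.82853392,  14.        ]), array([274.3273368 , 309.43320379,  14.        ])]
```

View pics/s1m.png

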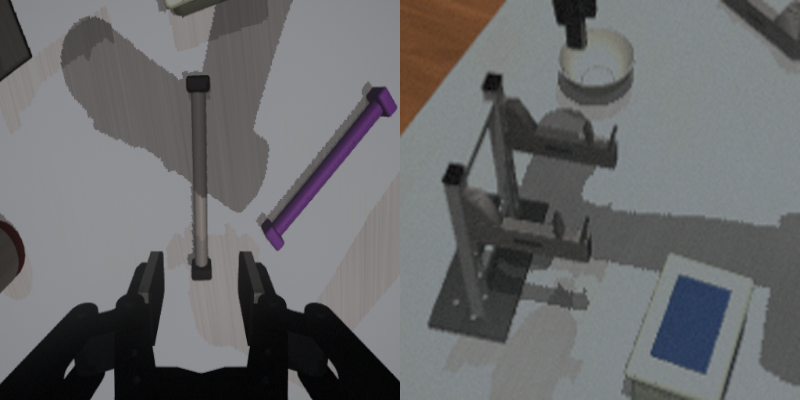

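The side crop shows both brackets level at the same height, and the wrist crop shows the steel rail at column ≈256, rows 72–267, with the purple one to its right. Next I pick the steel rail.

Run:
```python
from h import *
g=np.array([433,295.5,0]);q=down(-np.pi/2-.155)
manip.move_ptp(g+[0,0,100],q);manip.servo_line(g+[0,0,30],v=120);manip.servo_line(g+[0,0,3],v=40);manip.dwell(.15);say("low")
manip.move_gripper(5,60);s=say("grip");z0=s["tool_pos"][2]
manip.servo_line(g+[0,0,250],v=150);say("lift")
manip.move_ptp(rw([-131,0,300]),down(-np.pi/2+RP[2]));manip.dwell(.2);s=say("above")
im=viewer.grab_frame("wrist");cv2.imwrite("pics/h.png",im);C=cam("wrist",s)
for r in viewer.regions_of("wrist","rail_mid"):
    n=np.argwhere(r["pixels"])[:,::-1].astype(float)
    P=np.array([wr(onz(C,u,s["tool_pos"][2]+11)) for u in n[::3]]);print(r["p"],P.min(0),P.max(0),cv2.minAreaRect(P[:,:2].astype(np.float32)))
print("z0",z0,marks("wrist","rail_mid"))
b=viewer.grab_frame("side");cv2.imwrite("pics/h2.png",np.hstack([cv2.resize(im,(400,400)),cv2.resize(b[60:290,100:330],(400,400))]))
```

```text
low t25.1 rack [-176.7  302.7    3.2] F [ 0.3 -0.1 -0.1] w45.0 ff0
grip t25.4 rack [-176.7  302.7    3.4] F [-1.2  0.1  3.2] w15.7 ff59
lift t27.2 rack [-177.3  302.4  249.1] F [ 0.4 -0.2 -2.8] w15.6 ff59
above t28.6 rack [-130.9    1.   299.8] F [ 0.2 -0.4 -2.5] w16.0 ff59
0.65 [-146.75982832 -100.59287742  310.78562443] [-116.31075614   51.00149486  310.78562443] ((-133.60450744628906, -24.98125457763672), (30.352832794189453, 151.995361328125), 1.7385798692703247)
0.55 [-183.64288948   61.83516234  310.78562443] [-178.39687087   67.34507245  310.78562443] ((-181.1664581298828, 64.46452331542969), (2.317835569381714, 7.597411632537842), 40.58905029296875)
z0 3.4376475393493067 [([257.4, 267.4], 0.82)]
```

View pics/h2.png

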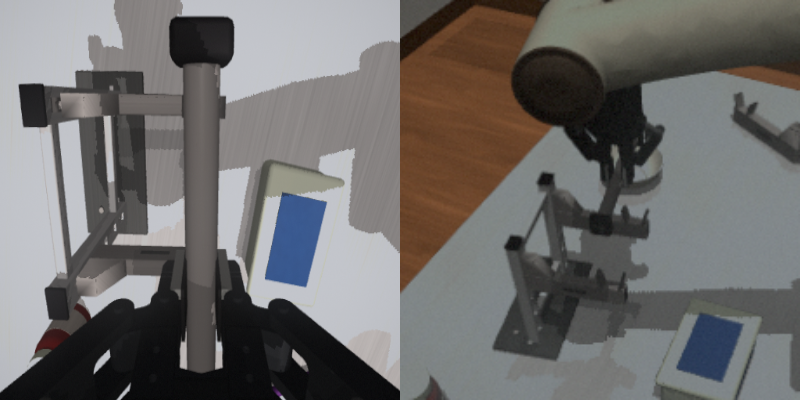

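Run:
```python
from h import *
manip.servo_line(rw([-131,-.5,205]),v=120);manip.dwell(.1);say("top")
z=205
while z>158:
    z-=3;manip.servo_line(rw([-131,-.5,z]),v=45);s=say(z);f=RM.T@s["wrist_force"]
    if f[2]>4 or np.abs(f[:2]).max()>12:break
```

```text
top t29.9 rack [-130.4   -0.5  206.1] F [ 0.  -0.7 -2.2] w15.9 ff59
202 t30.1 rack [-131.1   -0.5  202. ] F [-0.2 -0.  -1.7] w15.4 ff59
199 t30.4 rack [-131.2   -0.5  198.7] F [ 0.2 -0.1 -1.8] w15.8 ff59
196 t30.6 rack [-131.2   -0.5  195.7] F [-0.2  0.7 -2.4] w15.7 ff59
193 t30.9 rack [-131.2   -0.5  192.7] F [ 0.4  0.5 -1.5] w15.9 ff59
190 t31.1 rack [-131.2   -0.5  189.7] F [ 0.8  0.3 -2.3] w15.7 ff59
187 t31.4 rack [-131.2   -0.5  186.7] F [-0.7 -0.3 -2. ] w15.6 ff59
184 t31.6 rack [-131.2   -0.5  183.7] F [-0.2 -0.2 -2.3] w16.0 ff59
181 t31.9 rack [-131.2   -0.5  180.7] F [ 0.7 -0.7 -3.3] w15.7 ff59
178 t32.1 rack [-131.2   -0.5  177.7] F [-0.4 -0.3 -2.7] w15.9 ff59
175 t32.4 rack [-131.2   -0.5  174.7] F [-0.5 -0.1 -2.1] w15.7 ff59
172 t32.6 rack [-131.2   -0.5  171.8] F [ 0.3 -0.  -1.9] w15.8 ff59
169 t32.9 rack [-131.2   -0.5  168.7] F [-0.8 -0.1 -2.5] w16.2 ff59
166 t33.1 rack [-130.8   -0.5  166.1] F [ 0.3 -0.3 -2.1] w15.7 ff59
163 t33.4 rack [-130.5   -0.7  164.2] F [-1.3  0.   4.4] w15.9 ff59
```

Run:
```python
from h import *
manip.servo_line(rw([-130.6,-.6,164.6]),v=30);say()
manip.move_gripper(40);say("open");manip.servo_line(rw([-130.6,-.6,260]),v=100)
manip.servo_line(rw([-260,-20,380]),v=250);manip.dwell(.3);say("away")
S=cam("scene");D=cam("side");a=viewer.grab_frame("scene");b=viewer.grab_frame("side")
cv2.imwrite("pics/e.png",np.hstack([cv2.resize(a[120:290,220:400],(400,400)),cv2.resize(b[120:290,110:290],(400,400))]))
print("pred",proj(S,rw([-130,0,177])),proj(D,rw([-130,0,177])))
for c in("scene","side"):print(marks(c,"rail_mid"))
```

```text
t33.6 rack [-130.6   -0.6  164.6] F [0.1 0.3 0.8] w15.7 ff59
open t34.0 rack [-130.6   -0.6  164.4] F [0.5 0.  0.1] w39.8 ff0
away t36.2 rack [-259.6  -19.9  379. ] F [ 0.8 -0.6 -0.2] w39.8 ff0
pred [[291.33425583 186.28158752]] [[227.64224082 200.88420461]]
[([291.3, 184.5], 0.77), ([324.9, 158.2], 0.7), ([333.8, 207.0], 0.31)]
[([225.8, 200.6], 0.74), ([287.0, 374.4], 0.72)]
```

View pics/e.png

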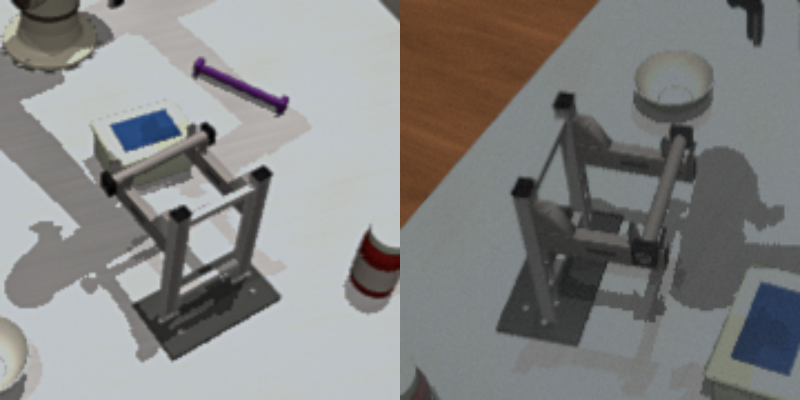

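Both views show the rail resting in both cradles, with its caps outside the brackets. The detected middle is within 2 px of where the seat should appear. The bystanders have not moved and the gripper is clear.

```bash
python3 -c "
from bench import manip
print(manip.finish_job())"
```

```text
the job is handed in; nothing more can be done
None
```

The small bracket is hooked into the top two slots of the empty upright and locked, the steel rail rests in both cradles, and I handed the job in at about 36 s; the judge's result was not shown.

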